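# Roll the trolley wheel home into its rack

## Robot

A 6-joint arm with a two-finger parallel gripper is mounted at the origin on the work surface. World frame = base frame: x ahead of the robot, y to its left, z up, the work surface at z = 0. Lengths are in mm, angles in rad, forces in N, time in s.
With the tool pointing down it reaches from about 300 to 775 mm from the base axis. Payload 14.6 kg.
Tool frame: the origin (TCP) lies midway between the tips of the shut fingers; the grasp point (between the pads) lies 19 mm behind it (robot.grasp_offset is the distance from the TCP to the grasp point, in mm); z points along the fingers, y is the line along which they close (so a half turn about z gives the same grasp; the last joint's range is limited). The gripper opens to 85 mm and grips with 20 to 120 N. Pads are 22 mm wide; open, the fingers measure 114 mm over their backs; the gripper's body (76 mm by 85 mm) begins 54 mm behind the grasp point. The pads swing forward as they close: fully open they stand 13 mm farther back than shut.
Start: joints at [-1.298, 0.3, 1.521, -0, 1.321, -0.067], TCP at [183.307, -518.544, 231.281] pointing down, gripper open.
Joint ranges: [-3.03, 3.03], [-0.79, 2.21], [0.23, 2.52], [-1.04, 4.18], [0, 3.07], [-2.55, 2.55]. Speed limits (rad/s): [2.22, 2.22, 2.57, 3.14, 3.14, 3.14].

## Interface

Orientations are given as a unit quaternion [w, x, y, z].
In Python, from cell import robot gives the robot as it stands. The module is installed in compiled form; this text tells all that it offers.
- The arm moves only by the shell command python3 -m crank 'ROWS' [OPENING] [FORCE]. ROWS is text: rows parted by semicolons, each of 4 numbers parted by spaces: the shift along the tool's x, y, z in mm, then the turn about the tool's z in rad. A call has 1 to 10 rows; each row shifts and turns the commanded pose from where the row before left it, along the tool's axes as they then stand; what a row does not reach is not made up. A row lasts 1/12 s, in which the tool goes at most 41.7 mm and 7.16 degrees, less where a joint would pass 70% of its speed; a pose out of reach is approached as far as the arm can. A call is refused whole if a number of a shift passes 41.7 or a number of a turn 0.125, either way. A call with a gripper value outside its range is refused whole. OPENING is the opening in per cent of the stroke, from 0 (shut) to 100 (fully open), set as the call begins (- or left out, the last holds). The fingers move at their own pace and stop on an object; FORCE is the grip in N (left out, the last holds). Time passes only in rows, so rows that do not move let the fingers close. It gives the time, the measured TCP pose, the force, the opening and the grip force at its end, in the units of the state.
- robot.state(): the state, without advancing time (a new reading comes with each control period).
- robot.capture(name): name is "scene" or "top" or "wrist"; returns a dict with "image" (420x560x3 uint8, red, green, blue), "z_map" (420x560 float32, mm along the optical axis (not along the pixel's ray), 0 where there is no reading), "vertical_fov" (degrees; the focal length in pixels is half the picture's height over the tangent of half this angle, whatever the lens; pixels are square), "cx", "cy" (the principal point, pixels), "origin" and "rotation" of the camera in the world; the wrist camera has in their place "tool_from_camera" (4x4, takes a point from camera to tool coordinates, whose origin is the TCP and whose axes are the flange's). Camera axes: x right, y up, looking along -z (the intrinsics and any distortion apply to the point x, -y, -z); pixel columns grow to the right and rows downward; lengths in mm; the calibration is good to about 2 mm. A picture is of the moment at which its call begins: read the wrist's pose just before it.
- robot.sign_off(): hands the job in; it is judged then, once.
The state is a dict: "clock": time; "joint_positions": joint angles; "joint_velocities": joint speeds; "effort": joint torques, N m; "ee_pos": TCP position; "tcp_rot": TCP orientation; "wrist_force": force on the tool from outside, world axes, zero at the start; "moment": the same for the moment, N m; "finger_gap": finger opening in mm; "grasp_force": force on a finger pad.
Only numpy, scipy, OpenCV 4.12 (cv2) and the standard library are available. Lean on these libraries where they do the work, as an engineer would, in place of code of your own. Each camera call takes 0.05 s, during which the arm holds its last target. There are 200 camera calls.

## Task

Roll the small trolley wheel upright on its tyre across the table into the wheel rack, turning as it goes rather than being carried or skidded, ease it over the sill without forcing it, and press it gently but positively home against the rubber buffer of the stop block, holding the pressure for a moment. Leave it standing upright and still between sill and buffer, and do not let it fall over or disturb the other things on the table.

Things in the scene. Friction and masses are not known exactly. Their poses are not given: they have to be found in the camera images.
- wheel: small trolley wheel, 0.4 to 0.8 kg, standing upright and free to roll; smooth flat rubber tyre 64 diameter, 30 wide. Origin at its centre, 32 above the table. Its y axis is the axle, at the start roughly towards the robot; x and z turn as it rolls (z up at the start). It stands at the robot's right and is to roll left (+y). Let go while moving it rolls on for 1 to 4 cm
- axle_a (a point): tip of the axle on the wheel's +y side, 32 from its centre. The axle is a bare round steel rod, 12 thick with rounded ends, that turns with the wheel and sticks out 17 beyond the tyre on each side; it can be pushed from behind on both sides at once, or pinched between its tips (64 apart), where it then slips as the wheel turns
- axle_b (a point): tip of the axle on the wheel's -y side, 32 from its centre
- rack: wheel rack fixed to the table at the robot's left: a lane with no floor between two wooden battens (8 high, 10 thick), 35 wide from x = -130 to +40, so 2.5 to spare each side of the tyre; the wheel comes in along the rack's +x, over the sill, to the buffer on the stop block. Origin on the table surface in the middle of the lane, 36 before the stop block's face
- mouth (a point): middle of the rack's entry at table height, rack x = -182; the battens flare from the 35 lane to about 65 wide here
- sill (a point): middle of the sill's crest, 2 above the table, at rack x = -60.5: a fixed steel rod across the lane, round, radius 8, mostly sunk. A wheel rolling in touches it with its centre at rack x = -73, is highest (2 up) at -60.5, and stands on the table again beyond the sill from x = -48 on
- stop: stop block at the end of the rack, 36 deep, 75 wide, 45 high; origin at the bottom middle of its face (rack x = +36); axes as the rack's. Its rubber buffer, a pad 26 wide at height 20 to 42, is screwed out 4 to 49 from this face: how far differs each time and is not measured. So a wheel that is home has its centre between rack x = -45 and 0. Press: about 8 to 10 N
- cup_stack: stack of five paper cups, 82 wide, 157 high, not part of the job; origin at the centre of its underside
- cup_a: single open paper cup, 80 wide, 90 high, not part of the job; origin at the centre of its underside
- cup_b: single open paper cup, 80 wide, 90 high, not part of the job; origin at the centre of its underside
- jar: closed glass jar, 68 wide, 70 high, not part of the job; origin at the centre of its underside
- wrench: wrench lying on the table, not part of the job; origin at its middle, at table height
- can: closed can, 60 wide, 75 high, not part of the job; origin at the centre of its underside
There are look-alikes about, which are no part of the job. Of the things that look like the wheel, take the one that is nearest to the robot's base at the start.

How it is judged:
By the outcome, as a careful person would: the job done as asked, in the order asked, and still so for the second after the job is handed in, with the robot touching nothing.
It also fails if it takes over 72 s, if anything falls off the work surface, if the arm or the gripper's body presses on something with over 40 N, if the wrist force passes 120 N, or if a joint passes its speed limit or range.

## Working session

There is one attempt and no reset: what is moved stays moved. The work goes in short steps, Python scripts to look and compute and a shell command to move; the robot and the scene stay as the last step left them, time stands still between calls to the robot, and variables do not carry over. Pictures are saved under pics/ and viewed, at most 10 in all, crops included, and the job is handed in when it is done.

```bash
mkdir -p pics; ls
cat > h.py <<'E'
import numpy as np, cv2
from cell import robot
from scipy.spatial.transform import Rotation as R
def cap(n):
    s=robot.state(); c=robot.capture(n)
    if n=="wrist":
        q=s["tcp_rot"]; T=np.eye(4); T[:3,:3]=R.from_quat([q[1],q[2],q[3],q[0]]).as_matrix(); T[:3,3]=s["ee_pos"]
        M=T@np.array(c["tool_from_camera"]); c["origin"]=M[:3,3]; c["rotation"]=M[:3,:3]
    c["f"]=210/np.tan(np.radians(c["vertical_fov"])/2)
    return c
def save(c,n): cv2.imwrite("pics/"+n,cv2.cvtColor(c["image"],cv2.COLOR_RGB2BGR))
def pts(c):
    z=c["z_map"]; v,u=np.mgrid[0:z.shape[0],0:z.shape[1]]
    p=np.stack([(u-c["cx"])/c["f"]*z,-(v-c["cy"])/c["f"]*z,-z],-1)
    w=p@np.array(c["rotation"]).T+np.array(c["origin"]); w[z==0]=np.nan
    return w
def ray(c,u,v,h):
    d=np.array(c["rotation"])@np.array([(u-c["cx"])/c["f"],-(v-c["cy"])/c["f"],-1]); o=np.array(c["origin"])
    return o+d*(h-o[2])/d[2]
E
python3 - <<'E'
from h import *
for n in("scene","top","wrist"):
    c=cap(n); save(c,n+"0.png"); print(n,c["f"],c["cx"],c["cy"],c["origin"],[k for k in c]); np.savez(n+"0",**c)
print(robot.state())
E
```

```text
pics
scene 379.9385312197412 289.6341812062353 205.92922272733549 [1301.14950656 -633.422147    766.38403067] ['image', 'z_map', 'vertical_fov', 'cx', 'cy', 'origin', 'rotation', 'f']
top 439.41771383294594 275.09654908476335 205.2442652946417 [ 497.61411719 -108.24497422 1424.74558826] ['image', 'z_map', 'vertical_fov', 'cx', 'cy', 'origin', 'rotation', 'f']
wrist 336.9129767369755 272.84446900407085 210.51951541168486 [ 249.70143503 -494.52631684  373.83763954] ['image', 'z_map', 'vertical_fov', 'cx', 'cy', 'tool_from_camera', 'origin', 'rotation', 'f']
{'clock': 0.15, 'joint_positions': array([-1.29758367e+00,  3.00308669e-01,  1.52146479e+00, -2.90065357e-05,
        1.32070898e+00, -6.66255815e-02]), 'joint_velocities': array([ 0.00182132, -0.00075309, -0.00254002,  0.00177532, -0.00013585,
        0.00016835]), 'effort': array([-1.09183151e-03, -5.43670428e+01, -3.61887681e+01, -1.43791863e-04,
        3.12891119e-03,  5.12147790e-05]), 'ee_pos': array([ 183.25968101, -518.36780515,  230.85961659]), 'tcp_rot': array([-4.41075914e-04,  9.85597742e-01,  1.69106161e-01, -5.98487977e-05]), 'wrist_force': array([0.60084473, 0.51866669, 0.42803135]), 'moment': array([ 0.01550331,  0.05717197, -0.00430067]), 'grasp_force': 0.0, 'finger_gap': 85.16091806365569}
```

View pics/top0.png

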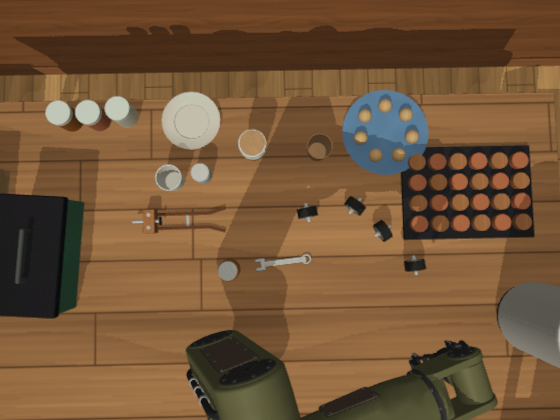

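View pics/scene0.png

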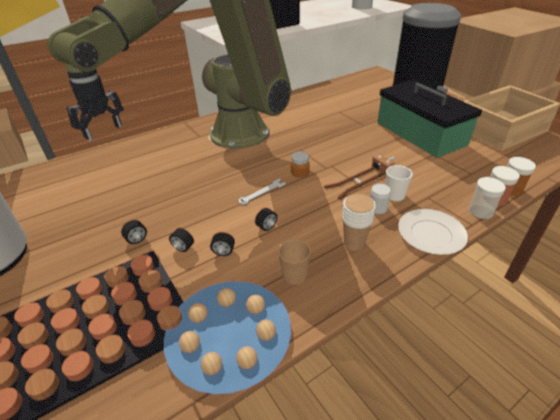

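The top view shows four black wheels at about (307,212), (355,206), (383,231) and (415,266). The rack has its stop at (150,221) and its mouth at column 225, with the wrench at (285,262) and a can or jar at (228,271). The scene view agrees.

Run:
```python
from h import *
c=dict(np.load("top0.npz"))
for n,u,v,h in [("w1",307,212,45),("w2",355,206,45),("w3",383,231,45),("w4",415,266,45),("mouthL",225,208,8),("mouthR",225,230,8),("stop",150,221,45),("wr0",258,265,5),("wr1",307,259,5),("jar",228,271,75),("cup",252,145,157),("cup2",319,147,90),("rackend",186,216,8),("rackend",186,226,8)]:
    p=ray(c,u,v,h); print(n,p.round(),np.hypot(*p[:2]).round())
w=pts(c); im=c["image"].astype(int)
dark=(im.max(2)<60)&(w[...,2]>15)&(w[...,2]<90)
dark[:, :290]=0; dark[:190]=0;dark[300:]=0; dark[:,440:]=0; 
n,l,s,ce=cv2.connectedComponentsWithStats(dark.astype(np.uint8))
for i in range(1,n):
    if s[i,4]>40:
        q=w[l==i]; q=q[q[:,2]>30]
        m=q[:,:2].mean(0); e,V=np.linalg.eigh(np.cov(q[:,:2].T)); print(s[i],m.round(1),q[:,2].max().round(1),np.sqrt(e*12).round(1),V[:,1].round(2),np.hypot(*m).round())
t=cv2.resize(c["image"][180:300,120:440],None,fx=2.5,fy=2.5,interpolation=cv2.INTER_CUBIC); cv2.imwrite("pics/crop0.png",t[...,::-1])
```

```text
Traceback (most recent call last):
  File "h.py", line 18, in ray
    d=np.array(c["rotation"])@np.array([(u-c["cx"])/c["f"],-(v-c["cy"])/c["f"],-1]); o=np.array(c["origin"])
      ~~~~~~~~~~~~~~~~~~~~~~~^~~~~~~~~~~~~~~~~~~~~~~~~~~~~~~~~~~~~~~~~~~~~~~~~~~~~~
ValueError: matmul: Input operand 1 has a mismatch in its core dimension 0, with gufunc signature (n?,k),(k,m?)->(n?,m?) (size 3 is different from 4)
```

```bash
python3 - <<'E'
s=open('h.py').read()
s=s.replace('    c["f"]=','    if n!="wrist": q=np.array(c["rotation"]); c["rotation"]=R.from_quat([q[1],q[2],q[3],q[0]]).as_matrix()\n    c["f"]=')
open('h.py','w').write(s)
E
python3 - <<'E'
from h import *
c=cap("top"); np.savez("top0",**c); print(c["rotation"].round(3))
for n,u,v,h in [("w1",307,212,45),("w2",355,206,45),("w3",383,231,45),("w4",415,266,45),("mouthL",225,208,8),("mouthR",225,230,8),("stop",150,221,45),("wr0",258,265,5),("wr1",307,259,5),("jar",228,271,75),("cup",252,145,157),("cup2",319,147,90),("rackend",186,216,8),("rackend",186,226,8)]:
    p=ray(c,u,v,h); print(n,p.round(),np.hypot(*p[:2]).round())
w=pts(c); im=c["image"].astype(int)
dark=(im.max(2)<60)&(w[...,2]>15)&(w[...,2]<90)
dark[:, :290]=0; dark[:190]=0;dark[300:]=0; dark[:,440:]=0; 
n,l,s,ce=cv2.connectedComponentsWithStats(dark.astype(np.uint8))
for i in range(1,n):
    if s[i,4]>40:
        q=w[l==i]; q=q[q[:,2]>30]
        m=q[:,:2].mean(0); e,V=np.linalg.eigh(np.cov(q[:,:2].T)); print(s[i],m.round(1),q[:,2].max().round(1),np.sqrt(e*12).round(1),V[:,1].round(2),np.hypot(*m).round())
t=cv2.resize(c["image"][180:300,120:440],None,fx=2.5,fy=2.5,interpolation=cv2.INTER_CUBIC); cv2.imwrite("pics/crop0.png",t[...,::-1])
E
```

```text
[[-0.02   0.998 -0.063]
 [-1.    -0.02   0.008]
 [ 0.007  0.063  0.998]]
w1 [ 561. -219.   45.] 602.0
w2 [ 577. -371.   45.] 686.0
w3 [ 497. -456.   45.] 675.0
w4 [ 386. -553.   45.] 674.0
mouthL [581.  42.   8.] 583.0
mouthR [510.  43.   8.] 512.0
stop [543. 274.  45.] 608.0
wr0 [396. -61.   5.] 401.0
wr1 [ 412. -219.    5.] 466.0
jar [385.  29.  75.] 386.0
cup [755. -55. 157.] 757.0
cup2 [ 758. -257.   90.] 801.0
rackend [558. 168.   8.] 583.0
rackend [526. 168.   8.] 552.0
[345 196  20  19 178] [ 580.9 -368.9] 70.3 [29.5 58.5] [0.65 0.76] 688.0
[297 206  20  12 168] [ 562.2 -217.9] 69.3 [27.7 59. ] [-0.17  0.99] 603.0
[374 220  18  21 185] [ 500.8 -453.8] 68.3 [29.9 59.4] [-0.87 -0.49] 676.0
[404 259  22  12 192] [ 389.7 -547.1] 69.9 [29.2 57.2] [-0.16  0.99] 672.0
```

View pics/crop0.png

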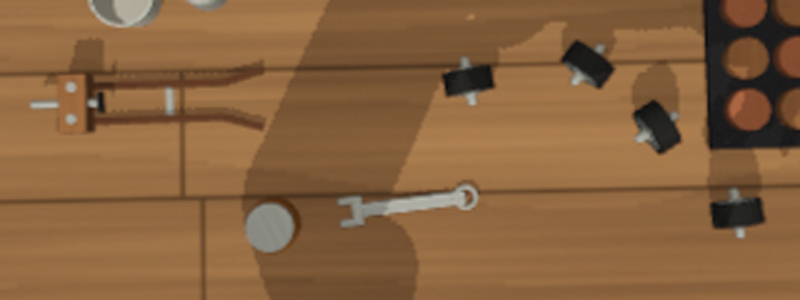

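The nearest wheel is w1, at about (562, -218), heading roughly 10° off +y. I'll go above and behind it, turn the tool so its x axis points along the travel, and look from there.

```bash
python3 -m crank '37 -10 2 0;37 -10 2 0;37 -10 2 0;37 -10 2 0;37 -10 2 0;37 -10 2 0;37 -10 2 0;37 -10 2 0;37 -10 2 0;37 -10 2 0' 60 20
python3 -m crank '37 -10 2 -0.1;24 -7 2 -0.12;0 0 0 -0.12;0 0 0 -0.12;0 0 0 -0.12;0 0 0 -0.12;0 0 0 -0.12;0 0 0 -0.12;0 0 0 -0.12;0 0 0 -0.12'
python3 -m crank '0 0 0 -0.12;0 0 0 -0.11;0 0 0 0;0 0 0 0'
python3 - <<'E'
from h import *
c=cap("wrist"); save(c,"w1.png"); np.savez("w1",**c); s=robot.state(); print(s["ee_pos"],s["tcp_rot"],s["finger_gap"],np.array(c["tool_from_camera"]).round(3),c["rotation"].round(3))
E
```

```text
clock: 1.03
ee_pos: [500.2, -299.5, 211.1]
tcp_rot: [-0.0, 0.986, 0.169, -0.0]
wrist_force: [0.2, -0.5, 0.2]
finger_gap: 51.4
grasp_force: 0.0
clock: 1.87
ee_pos: [549.0, -262.6, 207.0]
tcp_rot: [-0.0, 0.723, 0.691, -0.0]
wrist_force: [-0.2, 0.4, 0.4]
finger_gap: 51.6
grasp_force: 0.0
clock: 2.2
ee_pos: [549.1, -262.6, 207.1]
tcp_rot: [-0.0, 0.642, 0.766, -0.0]
wrist_force: [-0.4, -0.0, -0.3]
finger_gap: 51.1
grasp_force: 0.0
[ 549.06128808 -262.61996388  207.14334205] [-1.33787835e-04  6.42636974e-01  7.66170805e-01 -1.20553067e-05] 51.09849238752264 [[-1.00000e-03  9.61000e-01  2.77000e-01  7.06520e+01]
 [ 1.00000e+00  1.00000e-03  1.00000e-03  4.04000e-01]
 [ 1.00000e-03  2.77000e-01 -9.61000e-01 -1.43038e+02]
 [ 0.00000e+00  0.00000e+00  0.00000e+00  1.00000e+00]] [[ 0.985 -0.167 -0.047]
 [ 0.174  0.946  0.273]
 [-0.001 -0.277  0.961]]
```

View pics/w1.png

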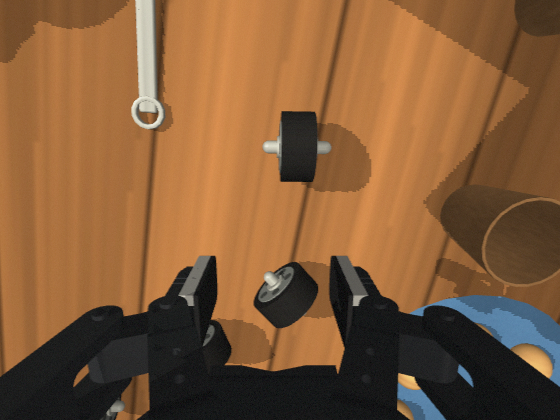

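The wrist view shows the target wheel at (298,147), with axle tips at (265,147) and (329,147). Its axle is parallel to the tool y axis, so the heading is already aligned. The second wheel is at (285,293), well behind.

Run:
```python
from h import *
c=dict(np.load("w1.npz")); w=pts(c); im=c["image"].astype(int)
a,b=ray(c,264,147,32),ray(c,330,147.5,32); print("axle",a,b,(a+b)/2,np.linalg.norm(a-b))
m=(im.max(2)<60)&(w[...,2]>40); m[:90]=0;m[200:]=0;m[:,:270]=0;m[:,340:]=0
q=w[m]; print("tyre",q.mean(0),q.min(0),q.max(0),m.sum())
# rack from top
c=dict(np.load("top0.npz")); im=c["image"]; w=pts(c)
for u in range(130,232,6):
    col=w[185:255,u]; z=col[:,2]; k=np.where(z>4)[0]
    print(u,[(int(185+i),int(col[i,0]),int(col[i,1]),int(z[i])) for i in k])
```

```text
axle [ 533.84989228 -224.04613451   32.        ] [ 594.5183515  -213.80305733   32.        ] [ 564.18412189 -218.92459592   32.        ] 61.527088133386904
tyre [ 563.08132275 -216.20077067   58.74706451] [ 544.49864239 -250.60607038   40.08726566] [ 582.76361568 -186.35758795   66.20884572] 2357
130 [(212, 574, 348, 5), (215, 564, 349, 4), (248, 458, 348, 6), (253, 442, 348, 7)]
136 [(217, 557, 327, 11), (221, 543, 320, 34), (222, 540, 320, 36), (223, 537, 321, 31)]
142 [(194, 632, 310, 4), (216, 560, 310, 5), (220, 546, 302, 33), (221, 543, 302, 32), (222, 540, 301, 35)]
148 [(209, 582, 290, 8), (210, 577, 279, 47), (211, 573, 278, 51), (212, 571, 279, 46), (213, 567, 278, 48), (214, 565, 280, 41), (215, 561, 279, 44), (216, 558, 278, 48), (217, 555, 279, 46), (218, 552, 280, 44), (219, 549, 281, 40), (220, 546, 279, 45), (221, 543, 281, 39), (222, 539, 278, 50), (223, 536, 281, 40), (224, 533, 280, 44), (225, 530, 280, 43), (226, 527, 280, 44), (227, 524, 280, 43), (228, 520, 279, 47), (229, 517, 280, 42), (230, 514, 281, 41), (231, 511, 279, 46), (232, 508, 280, 44), (233, 505, 2
[... 2614 characters left out ...]
09, 579, 97, 4), (212, 569, 97, 8), (213, 565, 96, 11), (214, 562, 96, 11), (226, 524, 97, 8), (227, 520, 97, 10), (228, 517, 98, 5), (238, 485, 98, 4), (239, 482, 98, 4), (242, 472, 98, 6), (252, 440, 99, 4)]
214 [(200, 607, 77, 7), (210, 575, 77, 8), (211, 572, 77, 7), (212, 568, 77, 8), (224, 530, 78, 8), (226, 523, 78, 4), (227, 520, 78, 7), (228, 517, 78, 7), (229, 514, 78, 6), (250, 446, 79, 4), (252, 440, 79, 5)]
220 [(194, 627, 58, 4), (208, 581, 58, 10), (209, 578, 58, 8), (210, 574, 58, 9), (217, 552, 59, 5), (228, 516, 59, 8), (229, 513, 59, 6), (230, 510, 59, 6), (231, 507, 59, 5), (254, 433, 60, 5)]
226 [(191, 636, 38, 5), (234, 497, 40, 4), (248, 452, 40, 7), (251, 442, 41, 4)]
```

```bash
python3 -m crank '7 11 20 0;7 11 20 0;0 0 25 0;0 0 25 0;0 0 25 0;0 0 25 0;0 0 15 0;0 0 0 0;0 0 0 0'
python3 - <<'E'
from h import *
c=cap("wrist"); save(c,"w2.png"); np.savez("w2",**c); s=robot.state(); print(s["ee_pos"],s["tcp_rot"],s["finger_gap"])
E
```

```text
clock: 3.0
ee_pos: [568.2, -244.9, 52.1]
tcp_rot: [-0.001, 0.642, 0.767, -0.0]
wrist_force: [0.0, -0.1, 0.7]
finger_gap: 51.4
grasp_force: 0.0
[ 568.67462282 -245.15805547   53.23746039] [4.68978676e-04 6.41709359e-01 7.66947760e-01 1.07226943e-04] 50.998741606066126
```

View pics/w2.png

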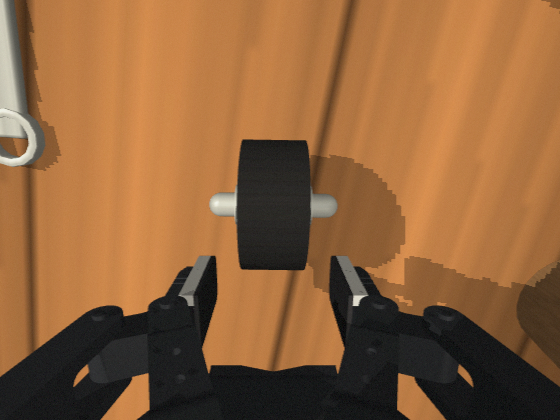

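The wheel is centred between the fingers: axle tips at (210,204) and (337,205), tyre at 238–310. I'll descend, narrow the opening to about 39 mm, and ease up to the axle.

```bash
python3 - <<'E'
from h import *
c=dict(np.load("w2.npz")); a,b=ray(c,210,204,32),ray(c,337,205,32); print((a+b)/2,np.degrees(np.arctan2(*(b-a)[1::-1])))
E
python3 -m crank '0 0 13 0;0 0 13 0;0 0 13 0;0 0 0 0;0 0 0 0;0 0 0 0' 46
python3 -m crank '2 0 0 0;2 0 0 0;2 0 0 0;0 0 0 0;0 0 0 0'
```

```text
[ 563.95583527 -218.42482876   32.        ] 9.649102813832448
clock: 3.55
ee_pos: [568.4, -245.0, 13.4]
tcp_rot: [0.0, 0.641, 0.767, 0.0]
wrist_force: [0.2, -0.2, 1.2]
finger_gap: 39.5
grasp_force: 0.0
clock: 3.97
ee_pos: [567.3, -238.9, 13.5]
tcp_rot: [0.0, 0.641, 0.768, 0.0]
wrist_force: [-0.3, 0.1, 0.3]
finger_gap: 39.5
grasp_force: 0.0
```

```bash
python3 -m crank '1 0 0 0;1 0 0 0;1.5 0 0 0;2 0 0 0;2.5 0 0 0.002;3 0 0 0.002;3 0 0 0.002;3 0 0 0.002;3 0 0 0.002;3 0 0 0.002'
python3 -m crank '3 0 0 0.002;3 0 0 0.002;3 0 0 0.002;3 0 0 0.002;3 0 0 0.002;3 0 0 0.002;3 0 0 0.002;3 0 0 0.002;3 0 0 0.002;3 0 0 0.002'
python3 - <<'E'
from h import *
c=cap("wrist"); save(c,"w3.png"); np.savez("w3",**c); s=robot.state(); print(s["ee_pos"],s["tcp_rot"],s["wrist_force"])
E
```

```text
clock: 4.8
ee_pos: [563.1, -216.0, 13.3]
tcp_rot: [-0.0, 0.646, 0.764, -0.0]
wrist_force: [-0.4, -0.7, -0.2]
finger_gap: 39.5
grasp_force: 0.1
clock: 5.63
ee_pos: [558.4, -186.5, 13.3]
tcp_rot: [0.0, 0.653, 0.757, 0.0]
wrist_force: [-0.5, 0.1, 0.5]
finger_gap: 39.2
grasp_force: 0.0
[ 558.35524561 -185.98224855   13.23980504] [-1.29059878e-04  6.53286651e-01  7.57110649e-01  6.46638237e-06] [-0.08466866  0.60580127  0.08553483]
```

View pics/w3.png

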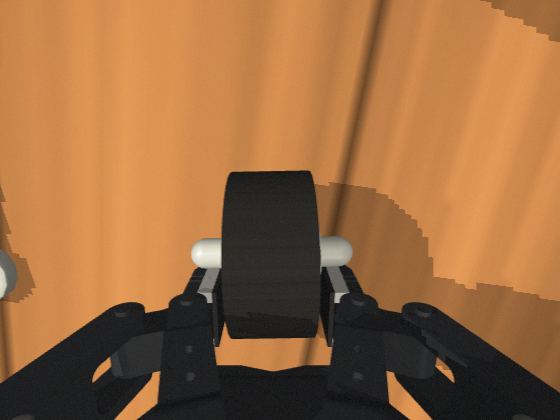

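The axle sits on both pads, with tips at (192,253) and (352,251), centred and following. Continuing the arc.

```bash
python3 -m crank '2 -0.04 0 0.0025;3 -0.04 0 0.0025;3 -0.04 0 0.0025;3 -0.04 0 0.0025;3 -0.04 0 0.0025;3 -0.04 0 0.0025;3 -0.04 0 0.0025;3 -0.04 0 0.0025;3 -0.04 0 0.0025;3 -0.04 0 0.0025'
python3 -m crank '3 -0.04 0 0.0025;3 -0.04 0 0.0025;3 -0.04 0 0.0025;3 -0.04 0 0.0025;3 -0.04 0 0.0025;3 -0.04 0 0.0025;3 -0.04 0 0.0025;3 -0.04 0 0.0025;3 -0.04 0 0.0025;3 -0.04 0 0.0025'
python3 -m crank '3 -0.04 0 0.0025;3 -0.04 0 0.0025;3 -0.04 0 0.0025;3 -0.04 0 0.0025;3 -0.04 0 0.0025;3 -0.04 0 0.0025;3 -0.04 0 0.0025;3 -0.04 0 0.0025;3 -0.04 0 0.0025;3 -0.04 0 0.0025'
python3 - <<'E'
from h import *
c=cap("wrist"); save(c,"w4.png"); np.savez("w4",**c); s=robot.state(); print(s["ee_pos"],s["tcp_rot"],s["wrist_force"])
E
```

```text
clock: 6.52
ee_pos: [554.1, -157.8, 13.3]
tcp_rot: [0.0, 0.663, 0.749, 0.0]
wrist_force: [-0.1, 0.1, -1.4]
finger_gap: 39.3
grasp_force: 0.0
clock: 7.35
ee_pos: [550.4, -128.0, 13.3]
tcp_rot: [0.0, 0.672, 0.74, -0.0]
wrist_force: [0.4, 0.1, -0.6]
finger_gap: 39.7
grasp_force: 0.0
clock: 8.18
ee_pos: [547.5, -98.2, 13.3]
tcp_rot: [0.0, 0.681, 0.732, -0.0]
wrist_force: [-0.0, -0.1, 0.5]
finger_gap: 39.6
grasp_force: 0.0
[547.39309664 -97.7099434   13.24162443] [-8.98663695e-05  6.81242525e-01  7.32057794e-01 -2.02057133e-08] [-0.49010252  0.60401326  0.08280721]
```

View pics/w4.png

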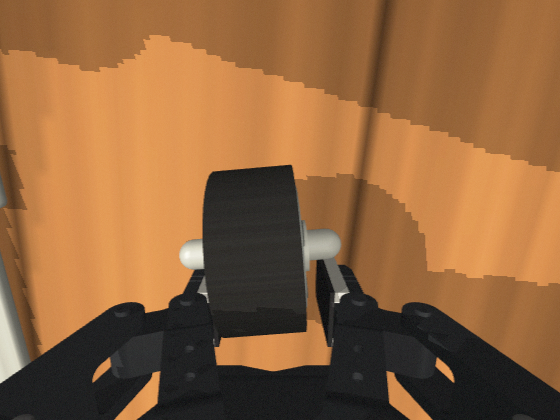

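The wheel has kept its heading instead of turning with the tool. Its tips are at (180,254) and (341,243), about 4° more left than the tool and shifted about 5 mm left. I'll measure it and the gap ahead.

```bash
cat >> h.py <<'E'
def axle(n=None):
    c=cap("wrist"); n and save(c,n)
    im=c["image"].astype(int); z=c["z_map"]; w=pts(c)
    m=(im.min(2)>95)&(im.max(2)-im.min(2)<50)&(abs(w[...,2]-33)<14); m[:150]=0; m[300:]=0;
    m=cv2.morphologyEx(m.astype(np.uint8),cv2.MORPH_OPEN,np.ones((5,5)))
    k,l,s,ce=cv2.connectedComponentsWithStats(m)
    P={}
    for i in range(1,k):
        if s[i,4]<60: continue
        side=-1 if ce[i][0]<273 else 1
        u=s[i,0] if side<0 else s[i,0]+s[i,2]-1
        v=np.nonzero((l==i)[:,u-side*6])[0].mean()
        if side not in P or side*u>side*P[side][0]: P[side]=(u,v)
    st=robot.state(); q=st["tcp_rot"]; h=2*np.arctan2(q[2],q[1]); t=st["ee_pos"]
    print("t",round(st["clock"],2),"tcp",t.round(1),"head",np.degrees(h).round(2),"F",st["wrist_force"].round(1),"px",P)
    if len(P)==2:
        a,b=ray(c,*P[-1],32),ray(c,*P[1],32); d=b-a; m=(a+b)/2; r=m-t
        print("wheel",m.round(1),"head",(np.degrees(np.arctan2(d[1],d[0]))+90).round(2),"len",np.hypot(*d[:2]).round(1),
          "fwd",(r[0]*np.cos(h)+r[1]*np.sin(h)).round(1),"right",(r[0]*np.sin(h)-r[1]*np.cos(h)).round(1))
    return c
E
python3 -c "
from h import *
axle()"
```

```text
t 8.28 tcp [547.4 -98.   13.2] head 94.14 F [0.7 0.  0.5] px {1: (np.int32(342), np.float64(257.0)), -1: (np.int32(179), np.float64(251.0))}
wheel [541.5 -81.3  32. ] head 91.82 len 65.0 fwd 17.1 right -4.7
```

```bash
sed -i 's/v=np.nonzero.*/cc=l==i; v=np.nonzero(cc[:,u-8 if side>0 else u:u+1 if side>0 else u+9].any(1))[0].min()+13/' h.py
python3 -m crank '0 0 0 0;-1 -2 0 0.02;-1 -2 0 0.02;-1 -2 0 0.023;0 0 0 0;0 0 0 0' 60 20
python3 -m crank '0 0 0 0;0 0 0 0;0 0 0 0;0 0 0 0;0 0 0 0;0 0 0 0' 34 20
python3 -c "
from h import *
axle('w5.png')"
python3 -m crank '0 0 0 0;0 0 0 0;0 0 0 0' 46 20
python3 -c "
from h import *
axle()"
```

```text
clock: 8.78
ee_pos: [541.5, -101.9, 13.3]
tcp_rot: [-0.0, 0.704, 0.71, 0.0]
wrist_force: [0.9, -0.2, 0.5]
finger_gap: 51.4
grasp_force: 0.0
clock: 9.28
ee_pos: [541.8, -101.8, 13.4]
tcp_rot: [0.0, 0.704, 0.71, 0.0]
wrist_force: [-0.8, -0.8, 2.6]
finger_gap: 30.8
grasp_force: 19.6
t 9.33 tcp [ 541.8 -101.8   13.4] head 90.52 F [-0.5 -1.7  3.8] px {1: (np.int32(349), np.int64(218)), -1: (np.int32(186), np.int64(230))}
wheel [539.4 -72.5  32. ] head 94.91 len 63.6 fwd 29.3 right -2.1
clock: 9.58
ee_pos: [541.5, -101.7, 13.1]
tcp_rot: [-0.0, 0.704, 0.71, -0.0]
wrist_force: [-0.2, 0.5, -0.3]
finger_gap: 39.5
grasp_force: 0.0
t 9.63 tcp [ 541.5 -101.7   13.1] head 90.52 F [-0.2 -0.1  0.5] px {1: (np.int32(350), np.int64(219)), -1: (np.int32(187), np.int64(230))}
wheel [539.6 -72.4  32. ] head 94.56 len 63.4 fwd 29.3 right -1.7
```

View pics/w5.png

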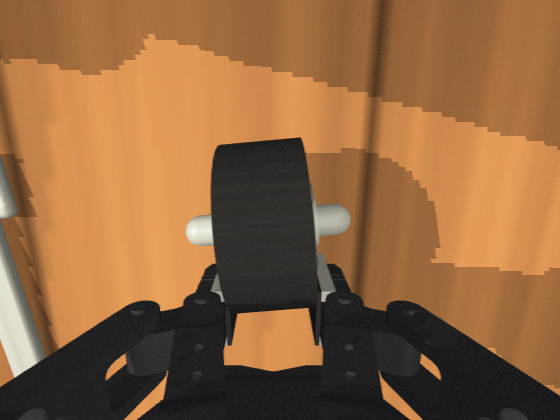

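The wheel had rolled on about 9 mm, so the pads gripped only its rear edge and left 4° of misalignment. Its tips are at (187,230) and (350,219). I'll move up closer and square it again.

```bash
python3 -m crank '0 0 0 0;2 -0.6 0 0.01;3 -0.6 0 0.01;3 -0.5 0 0.008;1.5 0 0 0;0 0 0 0;0 0 0 0' 60 20
python3 -m crank '0 0 0 0;0 0 0 0;0 0 0 0;0 0 0 0;0 0 0 0;0 0 0 0' 33 20
python3 -c "
from h import *
axle()"
python3 -m crank '0 0 0 0;0 0 0 0;0 0 0 0' 45 20
python3 -c "
from h import *
axle()"
```

```text
clock: 10.22
ee_pos: [540.0, -92.1, 13.3]
tcp_rot: [0.0, 0.714, 0.7, 0.0]
wrist_force: [0.4, 0.3, -0.8]
finger_gap: 51.1
grasp_force: 0.0
clock: 10.72
ee_pos: [540.0, -92.4, 13.3]
tcp_rot: [0.0, 0.714, 0.7, -0.0]
wrist_force: [-1.9, -0.8, 2.8]
finger_gap: 30.6
grasp_force: 20.3
t 10.77 tcp [540.  -92.3  13.4] head 88.91 F [-1.5 -1.   3.7] px {1: (np.int32(350), np.int64(231)), -1: (np.int32(188), np.int64(241))}
wheel [538.9 -67.9  32. ] head 92.63 len 63.8 fwd 24.4 right -1.5
clock: 11.02
ee_pos: [539.9, -92.2, 13.1]
tcp_rot: [-0.0, 0.714, 0.7, -0.0]
wrist_force: [-0.9, -0.7, -0.0]
finger_gap: 38.5
grasp_force: 0.0
t 11.07 tcp [540.  -92.2  13.2] head 88.91 F [0.6 0.3 0.2] px {1: (np.int32(350), np.int64(231)), -1: (np.int32(188), np.int64(241))}
wheel [538.9 -67.7  32. ] head 92.64 len 63.7 fwd 24.5 right -1.5
```

Squeezing the tyre ejects the wheel without squaring it. I'll pinch the axle tips instead, which the task allows, so I can steer it positively while it rolls.

```bash
python3 -m crank '0 0 0 -0.02;0 0 0 -0.02;0 0 0 -0.025;0 0 0 0;0 0 0 0;6 0 0 0;8 0 0 0;8 0 0 0;2.5 0 0 0;0 0 0 0' 100 20
python3 -m crank '0 0 0 0;0 0 0 0;0 0 0 0;0 0 0 0;0 0 0 0' 60 20
python3 -c "
from h import *
axle('w6.png')"
```

```text
clock: 11.9
ee_pos: [538.8, -66.8, 13.3]
tcp_rot: [-0.0, 0.69, 0.724, -0.0]
wrist_force: [-0.7, -0.2, 0.7]
finger_gap: 85.4
grasp_force: 0.0
clock: 12.32
ee_pos: [538.8, -68.1, 13.8]
tcp_rot: [0.0, 0.691, 0.723, -0.0]
wrist_force: [-4.6, -0.1, 6.7]
finger_gap: 62.1
grasp_force: 20.0
t 12.37 tcp [538.8 -68.1  13.7] head 92.61 F [-4.3  0.2  7.6] px {-1: (np.int32(173), np.int64(279)), 1: (np.int32(372), np.int64(284))}
wheel [538.7 -63.7  32. ] head 91.0 len 81.7 fwd 4.4 right 0.1
```

View pics/w6.png

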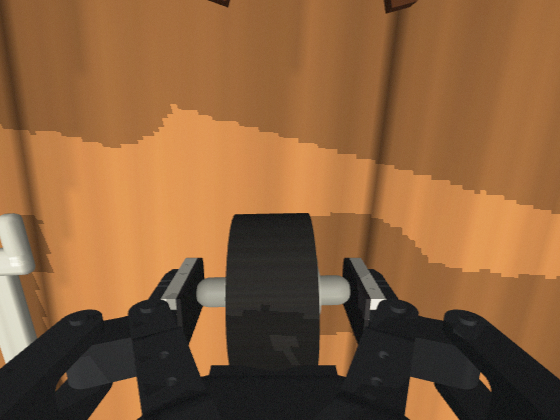

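The axle is pinched squarely, tips at (197,292) and (349,290). The ends of the mouth battens are at about (229,5) on the left and (387,11) on the right. Now to locate the mouth centre.

```bash
python3 -m crank '0 0 -0.5 0;0 0 0 0'
python3 - <<'E'
from h import *
c=cap("wrist"); np.savez("w6",**c)
a,b=ray(c,230,5,8),ray(c,386,12,8); print(a,b,(a+b)/2)
a,b=ray(c,220,2,8),ray(c,400,5,8); print(a,b,(a+b)/2)
print(robot.state()["wrist_force"])
E
```

```text
clock: 12.53
ee_pos: [538.7, -68.1, 13.9]
tcp_rot: [-0.0, 0.691, 0.723, -0.0]
wrist_force: [-2.7, -0.7, 3.6]
finger_gap: 61.9
grasp_force: 22.2
[517.148907    42.52754954   8.        ] [578.43718376  42.81430873   8.        ] [547.79304538  42.67092914   8.        ]
[513.23832523  43.39133897   8.        ] [583.56925873  45.4800202    8.        ] [548.40379198  44.43567959   8.        ]
[-1.36685947 -0.43488192  4.0860725 ]
```

```bash
python3 -m crank '1 0 0 0.006;2 0 0 0.012;3 0 0 0.012;3 0 0 0.012;3 0 0 0.012;3 0 0 0.012;3 0 0 0.012;3 0 0 0.012;3 0 0 0.012;3 0 0 0.01'
python3 -m crank '3 0 0 0;3 0 0 0;3 0 0 0;3 0 0 0;3 0 0 0;3 0 0 0;2 0 0 0;1 0 0 0;0 0 0 0;0 0 0 0'
python3 - <<'E'
from h import *
c=cap("wrist"); save(c,"w7.png"); np.savez("w7",**c); s=robot.state(); print(s["ee_pos"],s["wrist_force"],s["tcp_rot"])
E
```

```text
clock: 13.42
ee_pos: [539.0, -40.5, 13.7]
tcp_rot: [-0.0, 0.73, 0.683, -0.0]
wrist_force: [-0.3, -2.8, -1.1]
finger_gap: 61.4
grasp_force: 21.9
clock: 14.25
ee_pos: [540.6, -19.8, 13.8]
tcp_rot: [0.0, 0.73, 0.683, 0.0]
wrist_force: [-0.4, -1.2, -3.9]
finger_gap: 61.5
grasp_force: 22.5
[540.56246662 -19.87375837  13.76809142] [ 0.95433041 -1.74976076 -2.61347878] [6.92630810e-05 7.30062010e-01 6.83380893e-01 1.04852430e-04]
```

View pics/w7.png

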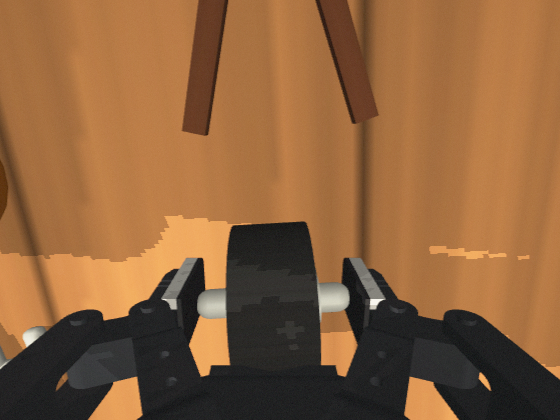

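The wrist view shows the battens flaring to ends at (183–208,133) on the left and (355–378,120) on the right. The axle is still between the pads, tips at (197,303) and (349,297). I've used all 10 views, so I'll work numerically from here.

Run:
```python
from h import *
c=dict(np.load("w7.npz"))
a,b=ray(c,208,135,8),ray(c,356,123,8); print("mouth",a,b,(a+b)/2)
a,b=ray(c,227,0,8),ray(c,318,0,8); print("in",a,b,(a+b)/2)
a,b=ray(c,197,303,32),ray(c,349,297,32); d=b-a; print("wheel",(a+b)/2,np.degrees(np.arctan2(d[1],d[0]))+90)
# batten mask scan
im=c["image"].astype(int); hsv=cv2.cvtColor(c["image"],cv2.COLOR_RGB2HSV)
print("bat",im[60,205],im[60,340],"table",im[60,270],im[60,150],im[60,420])
for v in range(0,140,20):
    r=im[v]; m=(r[:,0]<115)&(r[:,0]-r[:,2]>20)&(r[:,1]<60); k=np.nonzero(m)[0]; k=k[(k>150)&(k<400)]
    g=np.split(k,np.nonzero(np.diff(k)>3)[0]+1); print(v,[(int(x[0]),int(x[-1])) for x in g if len(x)>4])
```

```text
mouth [516.84001397  43.6599742    8.        ] [580.59532391  44.42298912   8.        ] [548.71766894  44.04148166   8.        ]
in [530.39425093  94.27743319   8.        ] [565.76160496  91.90519585   8.        ] [548.07792794  93.09131452   8.        ]
wheel [540.36492984 -23.96832266  32.        ] 88.73714192204211
bat [102  61  35] [100  59  37] table [170 114  66] [187 125  73] [172 114  66]
0 [(202, 206), (219, 227), (316, 333), (337, 346)]
20 [(200, 224), (322, 335)]
40 [(216, 221), (328, 336), (346, 356)]
60 [(208, 218), (334, 341)]
80 [(206, 215), (340, 347)]
100 [(365, 373)]
120 []
```

```bash
python3 -m crank '0 0 0 0;0 0 0 0;0 0 0 -0.044;-4 0 0 0;-4 0 0 0;0 0 0 0' 86 20
python3 -m crank '0 0 0 0;0 0 0 0;0 0 0 0;0 0 0 0' 60 20
cat > t.py <<'E'
from h import *
def tips(c):
    im=c["image"].astype(int); w=pts(c); P={}
    # axle between tyre edge and pad: find top edge of grey rod close to the tyre on each side
    for side,cols in((-1,range(208,222)),(1,range(324,338))):
        vs=[]
        for u in cols:
            r=im[:,u]; m=(r.min(1)>95)&(r.max(1)-r.min(1)<45); m[:230]=0; k=np.nonzero(m)[0]
            if len(k)>8:
                g=np.split(k,np.nonzero(np.diff(k)>1)[0]+1); g=max(g,key=len); vs.append((u,g.mean()))
        P[side]=np.median(vs,0) if vs else None
    return P
c=cap("wrist"); P=tips(c); s=robot.state(); q=s["tcp_rot"]; h=2*np.arctan2(q[2],q[1]); t=s["ee_pos"]
a,b=ray(c,*P[-1],32),ray(c,*P[1],32); d=b-a; m=(a+b)/2; r=m-t
print(P,t.round(1),"head",np.degrees(h).round(2),"wheelhead",(np.degrees(np.arctan2(d[1],d[0]))+90).round(2),"fwd",(r[0]*np.cos(h)+r[1]*np.sin(h)).round(1),s["wrist_force"].round(1))
E
python3 t.py
python3 - <<'E'
from h import *
import t
print(t.tips(dict(np.load('w7.npz'))),t.tips(dict(np.load('w6.npz'))))
E
```

```text
clock: 14.8
ee_pos: [540.4, -28.6, 13.9]
tcp_rot: [0.0, 0.715, 0.699, 0.0]
wrist_force: [0.2, -0.9, 0.9]
finger_gap: 73.5
grasp_force: 0.0
clock: 15.13
ee_pos: [540.5, -27.8, 14.1]
tcp_rot: [0.0, 0.715, 0.699, 0.0]
wrist_force: [-0.7, -0.4, 4.6]
finger_gap: 61.7
grasp_force: 21.5
{-1: array([214.5, 283. ]), 1: array([330.5, 282. ])} [540.5 -27.8  14. ] head 88.74 wheelhead 89.23 fwd 3.8 [ 0.9 -0.5  4.4]
{-1: array([214.5, 283. ]), 1: array([330.5, 282. ])} [540.5 -27.8  14. ] head 88.74 wheelhead 89.24 fwd 3.8 [-0.7 -0.7  4.3]
{-1: array([214.5, 303. ]), 1: array([330.5, 297. ])} {-1: array([214.5, 292.5]), 1: array([330.5, 290.5])}
```

```bash
python3 -m crank '1.5 0 0 0.01;2.5 0 0 0.01;3 0 0 0.01;3 0 0 0.01;3 0 0 0.011;3 0 0 0.011;3 0 0 0.011;3 0 0 0.011;3 0 0 0;3 0 0 0'
python3 t.py
python3 -m crank '3 0 0 0;3 0 0 0;3 0 0 0;3 0 0 0;3 0 0 0;3 0 0 0;3 0 0 0;3 0 0 0;2 0 0 0;1 0 0 0'
python3 t.py
```

```text
clock: 16.07
ee_pos: [542.0, 0.4, 13.6]
tcp_rot: [-0.0, 0.744, 0.669, -0.0]
wrist_force: [-1.7, -2.4, 0.6]
finger_gap: 61.5
grasp_force: 21.7
{-1: array([214.5, 290. ]), 1: array([330.5, 287. ])} [542.    0.9  13.5] head 83.95 wheelhead 85.58 fwd 0.9 [-0.9 -0.9  0.6]
clock: 16.95
ee_pos: [545.2, 27.3, 13.8]
tcp_rot: [0.0, 0.744, 0.669, 0.0]
wrist_force: [-0.5, -2.3, -3.3]
finger_gap: 61.4
grasp_force: 22.4
{-1: array([214.5, 294.5]), 1: array([330.5 , 290.75])} [545.2  27.3  13.7] head 83.94 wheelhead 85.98 fwd -0.7 [ 0.8 -0.3 -2.3]
```

```bash
python3 -m crank '0 0 0.7 0;0 0 0 0'
python3 - <<'E'
from h import *
c=cap("wrist"); save(c,"w8.png"); im=c["image"].astype(int); print(robot.state()["wrist_force"].round(1))
for v in range(10,230,20):
    r=cv2.GaussianBlur(c["image"],(5,5),0).astype(int)[v]; m=(r[:,0]<125)&(r[:,1]<78)&(r[:,0]-r[:,2]>15); k=np.nonzero(m)[0]; k=k[(k>100)&(k<450)]
    if not len(k): print(v,'-'); continue
    g=[x for x in np.split(k,np.nonzero(np.diff(k)>3)[0]+1) if len(x)>5]
    L=[x for x in g if x.mean()<285]; Rr=[x for x in g if x.mean()>285]
    if L and Rr:
        l,q=ray(c,L[-1][-1],v,8),ray(c,Rr[0][0],v,8); print(v,[(int(x[0]),int(x[-1])) for x in g],l[:2].round(1),q[:2].round(1),((l+q)/2)[:2].round(1))
    else: print(v,[(int(x[0]),int(x[-1])) for x in g])
E
```

```text
clock: 17.17
ee_pos: [545.2, 26.9, 13.5]
tcp_rot: [0.0, 0.744, 0.669, 0.0]
wrist_force: [-2.8, -0.8, 5.3]
finger_gap: 61.5
grasp_force: 22.8
[-3.6 -1.1  4. ]
10 []
30 [(181, 207), (303, 318)] [530.2 131.7] [568.2 127.6] [549.2 129.6]
50 [(185, 210), (295, 319)] [530.2 124.4] [564.3 120.7] [547.3 122.5]
70 [(188, 213), (297, 320)] [530.3 116.8] [564.5 113.1] [547.4 115. ]
90 [(192, 216), (299, 322)] [530.3 109. ] [564.7 105.4] [547.5 107.2]
110 [(195, 219), (301, 324)] [530.4 101. ] [564.8  97.3] [547.6  99.2]
130 [(196, 220), (307, 332)] [529.5  92.8] [566.7  88.8] [548.1  90.8]
150 [(194, 218), (315, 339)] [527.4  84.5] [569.5  80. ] [548.4  82.3]
170 [(192, 216), (322, 351)] [525.2  75.9] [571.9  70.9] [548.6  73.4]
190 [(191, 213), (330, 354)] [522.5  67.1] [574.9  61.5] [548.7  64.3]
210 [(189, 211), (338, 360)] [520.1  57.9] [578.   51.7] [549.1  54.8]
```

```bash
python3 -m crank '1 0 0 0;2 0 0 0;3 0 0 0;3 0 0 0;3 0 0 0;3 0 0 0;3 0 0 0;2 0 0 0;0 0 0.3 0;0 0 0 0'
python3 t.py
python3 -m crank '1 0 0 -0.004;2 0 0 -0.012;3 0 0 -0.012;3 0 0 -0.012;3 0 0 -0.012;3 0 0 -0.012;3 0 0 -0.012;3 0 0 -0.012;3 0 0 -0.014;3 0 0 -0.014'
python3 t.py
```

```text
clock: 18.05
ee_pos: [547.2, 47.0, 12.8]
tcp_rot: [-0.0, 0.743, 0.669, -0.0]
wrist_force: [-2.5, -1.9, 3.6]
finger_gap: 61.5
grasp_force: 22.8
{-1: array([214.5, 300.5]), 1: array([330.5, 296. ])} [547.2  46.8  12.8] head 83.93 wheelhead 86.42 fwd -2.7 [-3.  -1.9  2.6]
clock: 18.93
ee_pos: [548.8, 74.1, 12.7]
tcp_rot: [0.0, 0.703, 0.711, 0.0]
wrist_force: [-0.0, -1.5, -3.0]
finger_gap: 61.7
grasp_force: 22.4
{-1: array([214.5, 306. ]), 1: array([330.5, 301.5])} [548.7  74.6  12.7] head 90.73 wheelhead 93.14 fwd -5.7 [-0.5 -0.5 -1.9]
```

```bash
python3 -m crank '1 0 0.3 0.015;1.5 0 0 0.015;1.5 0 0 0.008;0 0 0 0;0 0 0 0'
python3 t.py
python3 -m crank '0 0 0 0;0 0 0 0;0 0 0 0;-5 0 0 -0.01;-7 0 0 -0.01;-7 0 -1 -0.01;-7 0 -1 -0.008;-6 0 -1 0;0 0 0 0;0 0 0 0' 100 20
python3 -m crank '0 0 0 0;0 0 0 0;0 0 0 0;0 0 0 0' 46 20
python3 -c "
from h import *
c=axle('w9.png')"
```

```text
clock: 19.4
ee_pos: [548.9, 77.8, 12.6]
tcp_rot: [0.0, 0.717, 0.697, 0.0]
wrist_force: [0.7, -1.8, -0.1]
finger_gap: 61.1
grasp_force: 22.6
{-1: array([214.5, 306.5]), 1: array([330.5, 302. ])} [548.9  77.7  12.6] head 88.4 wheelhead 90.87 fwd -5.4 [ 1.1 -2.3 -0.2]
clock: 20.28
ee_pos: [548.5, 45.3, 15.6]
tcp_rot: [0.0, 0.704, 0.71, 0.0]
wrist_force: [-1.0, -0.2, -0.3]
finger_gap: 85.5
grasp_force: 0.0
clock: 20.62
ee_pos: [548.4, 46.0, 15.4]
tcp_rot: [-0.0, 0.703, 0.711, 0.0]
wrist_force: [0.2, -0.1, -0.9]
finger_gap: 39.9
grasp_force: 0.0
t 20.67 tcp [548.4  45.9  15.4] head 90.59 F [-0.2  0.4 -0.7] px {-1: (np.int32(191), np.int64(229)), 1: (np.int32(351), np.int64(231))}
wheel [547.6  72.2  32. ] head 89.8 len 63.6 fwd 26.2 right -0.5
```

```bash
python3 -m crank '2 -0.2 0 0;2 -0.2 0 0;2 -0.2 0 0;1.5 0 0 0;1.5 0 0 0;2 0 0 0;2.5 0 0 0;3 0 0 0;3 0 0 0;3 0 0 0'
python3 -m crank '3 0 0 0;3 0 0 0;3 0 0 0;3 0 0 0;3 0 0 0;3 0 0 0;3 0 0 0;3 0 0 0;3 0 0 0;3 0 0 0'
python3 -c "
from h import *
c=axle('w10.png')"
python3 -m crank '2 0 0 0;2 0 0 0;2 0 0 0;2 0 0 0;2 0 0 0;2 0 0 0;2 0 0 0;2 0 0 0;2 0 0 0;1 0 0 0'
python3 -c "
from h import *
c=axle('w11.png')"
```

```text
clock: 21.5
ee_pos: [547.6, 68.6, 15.5]
tcp_rot: [0.0, 0.704, 0.711, 0.0]
wrist_force: [0.5, -1.0, 0.2]
finger_gap: 39.4
grasp_force: 0.0
clock: 22.33
ee_pos: [547.3, 98.6, 15.5]
tcp_rot: [0.0, 0.704, 0.711, -0.0]
wrist_force: [0.4, -0.7, 0.5]
finger_gap: 39.1
grasp_force: 0.0
t 22.38 tcp [547.3  99.   15.5] head 90.59 F [-0.7  0.4  0.3] px {1: (np.int32(559), np.int64(221)), -1: (np.int32(195), np.int64(249))}
wheel [587.9 122.9  32. ] head 95.25 len 144.7 fwd 23.5 right 40.8
clock: 23.22
ee_pos: [547.1, 117.5, 15.5]
tcp_rot: [-0.0, 0.704, 0.711, 0.0]
wrist_force: [1.0, 0.4, -0.2]
finger_gap: 39.3
grasp_force: 0.0
t 23.27 tcp [547.1 117.6  15.5] head 90.59 F [-0.2 -0.3 -1.1] px {-1: (np.int32(196), np.int64(247)), 1: (np.int32(559), np.int64(251))}
wheel [589.5 136.   32. ] head 89.87 len 146.8 fwd 17.9 right 42.5
```

```bash
sed -i 's/m\[300:\]=0;/m[300:]=0; m[:,:150]=0; m[:,400:]=0/' h.py
python3 - <<'E'
from h import *
c=axle(); w=pts(c); m=(w[...,2]>24)&(w[...,2]<40)&(abs(w[...,0]-547)<12)&(w[...,1]>175)
print(m.sum(), np.percentile(w[m][:,1],[2,10,50]) if m.sum()>5 else '')
E
python3 -m crank '1 0 0 0;1.2 0 0 0;1.2 0 0 0;1.2 0 0 0;1.2 0 0 0;1.2 0 0 0;1.2 0 0 0;1.2 0 0 0;1.2 0 0 0;1.2 0 0 0'
python3 -c "
from h import *
c=axle()"
python3 -m crank '1.2 0 0 0;1.2 0 0 0;1.2 0 0 0;1.2 0 0 0;1.2 0 0 0;1.2 0 0 0;1.2 0 0 0;1.2 0 0 0;1.2 0 0 0;1.2 0 0 0'
python3 -c "
from h import *
c=axle()"
```

```text
t 23.32 tcp [547.1 117.4  15.5] head 90.58 F [-0.4  0.7  0.1] px {-1: (np.int32(196), np.int64(246)), 1: (np.int32(354), np.int64(248))}
wheel [548.  136.5  32. ] head 89.78 len 63.7 fwd 19.1 right 1.0
0 
clock: 24.15
ee_pos: [547.0, 129.2, 15.5]
tcp_rot: [-0.0, 0.704, 0.711, 0.0]
wrist_force: [0.9, -0.2, 0.4]
finger_gap: 39.4
grasp_force: 0.1
t 24.2 tcp [547.  129.3  15.5] head 90.58 F [-0.  -0.2 -0.4] px {-1: (np.int32(196), np.int64(250)), 1: (np.int32(354), np.int64(251))}
wheel [547.9 146.6  32. ] head 90.15 len 63.9 fwd 17.2 right 1.0
clock: 25.03
ee_pos: [547.0, 141.1, 15.5]
tcp_rot: [0.0, 0.704, 0.711, 0.0]
wrist_force: [0.3, -2.1, 1.4]
finger_gap: 38.9
grasp_force: 0.9
t 25.08 tcp [546.9 141.3  15.5] head 90.58 F [-0.1 -1.4  0.5] px {-1: (np.int32(197), np.int64(252)), 1: (np.int32(355), np.int64(253))}
wheel [548.2 157.6  32. ] head 90.15 len 64.1 fwd 16.3 right 1.5
```

```bash
python3 -m crank '0.8 0 0 0;0.8 0 0 0;0.8 0 0 0;0.8 0 0 0;0.8 0 0 0;0.8 0 0 0;0.8 0 0 0;0.8 0 0 0;0.8 0 0 0;0.8 0 0 0'
python3 -c "
from h import *
c=axle()"
python3 -m crank '0.8 0 0 0;0.8 0 0 0;0.8 0 0 0;0.8 0 0 0;0.8 0 0 0;0.8 0 0 0;0.8 0 0 0;0.8 0 0 0;0.8 0 0 0;0.8 0 0 0'
python3 -c "
from h import *
c=axle()"
```

```text
clock: 25.92
ee_pos: [546.8, 149.2, 15.4]
tcp_rot: [-0.0, 0.704, 0.711, -0.0]
wrist_force: [-0.5, 0.0, -0.1]
finger_gap: 39.6
grasp_force: 0.0
t 25.97 tcp [546.8 149.3  15.4] head 90.58 F [0.3 0.4 0.5] px {-1: (np.int32(196), np.int64(252)), 1: (np.int32(356), np.int64(253))}
wheel [548.  165.7  32. ] head 90.16 len 64.8 fwd 16.4 right 1.4
clock: 26.8
ee_pos: [546.8, 157.1, 15.5]
tcp_rot: [0.0, 0.704, 0.711, -0.0]
wrist_force: [1.0, 0.5, -0.5]
finger_gap: 39.5
grasp_force: 0.0
t 26.85 tcp [546.7 157.3  15.5] head 90.58 F [-0.7 -0.1  0.2] px {-1: (np.int32(191), np.int64(163)), 1: (np.int32(363), np.int64(163))}
wheel [548.  209.9  32. ] head 90.53 len 64.6 fwd 52.7 right 1.8
```

```bash
sed -i 's/m\[:150\]=0;/m[:40]=0;/' h.py
python3 - <<'E'
from h import *
c=axle("w12.png"); c=axle()
E
```

```text
t 26.9 tcp [546.7 157.2  15.5] head 90.58 F [ 0.2  0.1 -0.8] px {-1: (np.int32(192), np.int64(154)), 1: (np.int32(363), np.int64(154))}
wheel [548.1 213.4  32. ] head 90.53 len 63.7 fwd 56.2 right 1.9
t 26.95 tcp [546.7 157.1  15.5] head 90.58 F [-0.2 -0.6  0.3] px {-1: (np.int32(192), np.int64(153)), 1: (np.int32(363), np.int64(154))}
wheel [548.1 213.5  32. ] head 90.21 len 63.7 fwd 56.4 right 1.9
```

```bash
python3 -m crank '3 0.3 0 0;4 0.3 0 0;4 0.3 0 0;4 0.3 0 0;4 0 0 0;4 0 0 0;4 0 0 0;3 0 0 0;3 0 0 0;2 0 0 0'
python3 -c "
from h import *
c=axle()"
python3 -m crank '0.5 0 0 0;0.5 0 0 0;0.5 0 0 0;0.5 0 0 0;0.5 0 0 0'
python3 -c "
from h import *
c=axle()"
```

```text
clock: 27.78
ee_pos: [547.6, 192.4, 15.5]
tcp_rot: [0.0, 0.704, 0.711, 0.0]
wrist_force: [0.3, -0.0, 0.4]
finger_gap: 39.6
grasp_force: 0.0
t 27.83 tcp [547.6 192.6  15.5] head 90.59 F [-0.4  0.1  0.1] px {-1: (np.int32(195), np.int64(243)), 1: (np.int32(353), np.int64(243))}
wheel [548.  213.1  32. ] head 90.55 len 63.5 fwd 20.5 right 0.6
clock: 28.25
ee_pos: [547.6, 194.5, 15.5]
tcp_rot: [0.0, 0.704, 0.711, 0.0]
wrist_force: [-0.4, 0.5, -0.7]
finger_gap: 39.2
grasp_force: 0.0
t 28.3 tcp [547.6 194.6  15.5] head 90.57 F [0.3 0.5 0. ] px {-1: (np.int32(195), np.int64(248)), 1: (np.int32(353), np.int64(249))}
wheel [548.  212.8  32. ] head 90.15 len 63.8 fwd 18.2 right 0.6
```

```bash
python3 -m crank '0.4 0 0 0;0.4 0 0 0;0.4 0 0 0;0.4 0 0 0;0.4 0 0 0'
python3 -c "
from h import *
c=axle()"
python3 -m crank '0.3 0 0 0;0.3 0 0 0;0.3 0 0 0;0 0 0 0'
python3 -c "
from h import *
c=axle()"
```

```text
clock: 28.72
ee_pos: [547.6, 196.3, 15.5]
tcp_rot: [0.0, 0.704, 0.711, -0.0]
wrist_force: [-0.4, -5.0, 0.4]
finger_gap: 39.2
grasp_force: 2.6
t 28.77 tcp [547.6 196.3  15.5] head 90.58 F [ 0.3 -3.6  1.9] px {-1: (np.int32(195), np.int64(252)), 1: (np.int32(353), np.int64(254))}
wheel [548.  212.6  32. ] head 89.77 len 64.1 fwd 16.3 right 0.6
clock: 29.1
ee_pos: [547.6, 196.5, 15.5]
tcp_rot: [0.0, 0.704, 0.711, -0.001]
wrist_force: [0.5, -10.0, 2.2]
finger_gap: 39.1
grasp_force: 5.0
t 29.15 tcp [547.6 196.5  15.5] head 90.56 F [ -0.6 -10.1   2.5] px {-1: (np.int32(195), np.int64(252)), 1: (np.int32(353), np.int64(252))}
wheel [548.  213.2  32. ] head 90.54 len 64.0 fwd 16.8 right 0.6
```

That reads 10 N, firm against the buffer. I'll ease off a touch, hold, then back away slowly.

```bash
python3 -m crank '-0.1 0 0 0;0 0 0 0;0 0 0 0;0 0 0 0;0 0 0 0;0 0 0 0;0 0 0 0;0 0 0 0;0 0 0 0;0 0 0 0'
python3 -m crank '0 0 0 0;0 0 0 0;0 0 0 0;0 0 0 0;0 0 0 0;0 0 0 0;0 0 0 0;0 0 0 0;0 0 0 0;0 0 0 0'
python3 -m crank '-0.3 0 0 0;-0.3 0 0 0;-0.3 0 0 0;-0.4 0 0 0;-0.5 0 0 0;-1 0 0 0;-1 0 0 0;-2 0 0 0;-2 0 0 0;-2 0 0 0'
python3 -c "
from h import *
c=axle()"
```

```text
clock: 29.98
ee_pos: [547.5, 196.4, 15.4]
tcp_rot: [0.0, 0.704, 0.711, -0.001]
wrist_force: [-0.4, -9.6, 1.8]
finger_gap: 39.4
grasp_force: 4.6
clock: 30.82
ee_pos: [547.6, 196.5, 15.5]
tcp_rot: [0.0, 0.704, 0.711, -0.001]
wrist_force: [0.2, -9.3, 1.6]
finger_gap: 39.2
grasp_force: 4.6
clock: 31.65
ee_pos: [547.6, 187.4, 15.5]
tcp_rot: [-0.0, 0.704, 0.711, 0.0]
wrist_force: [-0.4, -0.0, -0.7]
finger_gap: 39.3
grasp_force: 0.0
t 31.7 tcp [547.7 187.   15.5] head 90.56 F [ 0.7 -0.1 -0.1] px {-1: (np.int32(194), np.int64(234)), 1: (np.int32(354), np.int64(230))}
wheel [547.9 212.7  32. ] head 92.06 len 63.7 fwd 25.6 right 0.5
```

Held at 9.3–9.6 N for about 1.7 s, and the wheel stays put. Now withdraw: open slightly, back out and go up.

```bash
python3 -m crank '0 0 0 0;0 0 0 0;-4 0 0 0;-4 0 0 0;-4 0 -4 0;0 0 -15 0;0 0 -25 0;0 0 -30 0;0 0 -30 0;0 0 -20 0' 60
python3 -m crank '0 0 0 0;0 0 0 0;0 0 0 0;0 0 0 0;0 0 0 0;0 0 0 0'
python3 - <<'E'
from h import *
def look():
    c=cap("wrist"); w=pts(c); im=c["image"]; m=(im.max(2)<60)&(w[...,2]>15)&(abs(w[...,0]-548)<40)&(w[...,1]>160)&(w[...,1]<250)&(w[...,2]<80)
    g=(im.min(2)>95)&(np.ptp(im.astype(int),axis=2)<45)&(abs(w[...,2]-33)<10)&(abs(w[...,0]-548)<40)&(abs(w[...,1]-213)<15)
    q=w[m]; print(robot.state()["clock"],m.sum(),q.mean(0).round(1),np.percentile(q,[2,98],axis=0).round(1).tolist(),g.sum(),w[g].mean(0).round(1))
look(); look()
t=cap("top"); o=dict(np.load("top0.npz")); d=cv2.absdiff(t["image"],o["image"]).max(2)>60
k,l,s,ce=cv2.connectedComponentsWithStats(d.astype(np.uint8)); print([tuple(map(int,x)) for x in s[1:] if x[4]>30])
E
```

```text
clock: 32.53
ee_pos: [548.3, 175.3, 142.8]
tcp_rot: [0.001, 0.704, 0.711, 0.001]
wrist_force: [0.3, 0.2, 1.1]
finger_gap: 51.0
grasp_force: 0.0
clock: 33.03
ee_pos: [547.5, 175.5, 138.7]
tcp_rot: [-0.0, 0.704, 0.711, -0.001]
wrist_force: [-0.3, 1.1, 1.0]
finger_gap: 51.2
grasp_force: 0.0
33.0833 4102 [547.8 219.1  57.8] [[533.9, 186.9, 41.0], [561.9, 247.7, 65.0]] 571 [547.7 214.2  37.5]
33.1333 4102 [547.8 219.1  57.7] [[533.8, 186.9, 40.9], [562.0, 247.8, 65.0]] 568 [547.9 214.2  37.5]
[(159, 193, 23, 34, 410), (124, 201, 26, 8, 111), (297, 204, 21, 18, 214), (123, 210, 62, 50, 1762), (155, 210, 10, 9, 36), (125, 260, 78, 104, 4799), (203, 330, 294, 90, 9022), (58, 364, 145, 55, 4489), (237, 386, 19, 10, 51), (238, 397, 15, 14, 59), (393, 413, 36, 4, 88)]
```

```bash
python3 -c "
from cell import robot
print(robot.sign_off())"
```

```text
the job is handed in; nothing more can be done
None
```

I handed the job in at about 33 s: the wheel went over the sill, was pressed on the buffer at about 9.5 N for 1.7 s, and stands upright and still in the rack; it ran on freely about 4–5 cm after the sill crest, and I did not confirm that it was turning over the roughly 15 cm I steered it by its axle tips.

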